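# Pack and set down the levelling foot of a marver

## Robot

A 7-joint arm with a two-finger parallel gripper is mounted at the origin on the work surface. World frame = base frame: x ahead of the robot, y to its left, z up, the work surface at z = 0. Lengths are in m, angles in rad, forces in N, time in s.
With the tool pointing down it reaches from about 0.35 to 0.9 m from the base axis. Payload 8.1 kg.
Tool frame: the origin (TCP) lies between the finger pads; the fingertips stand 11 mm ahead of it and the grasp point (between the pads) lies 8 mm behind it; z points along the fingers, y is the line along which they close (so a half turn about z gives the same grasp; the last joint's range is limited). The gripper opens to 92 mm and grips with 3 to 60 N. Pads are 19 mm wide; open, the fingers measure 130 mm over their backs; the gripper's body (75 mm by 190 mm) begins 47 mm behind the grasp point.
Start: joints at [-1.413, 0.434, 0.025, 1.573, -0.012, 1.134, -0.075], TCP at [0.161, 0.604, 0.238] pointing down, gripper open.
Joint ranges: [-2.62, 2.62], [-0.44, 2.09], [-1.27, 1.32], [0.08, 2.57], [-1.32, 4.46], [0.12, 2], [-2.74, 2.74]. Speed limits (rad/s): [2.22, 2.22, 3.01, 3.01, 3.14, 3.14, 3.14].

## Interface

Orientations are given as [roll, pitch, yaw] about the fixed x, y, z axes, in that order (R = Rz(yaw) Ry(pitch) Rx(roll)).
In Python, from station import env gives the robot as it stands.
- The arm moves only by the shell command python3 -m creep 'ROWS' [FORCE]. ROWS is text: rows parted by semicolons, each of 5 numbers parted by spaces: the opening, from -1 (shut) to 1 (fully open), so that 0 is half open, then the shift along the world's x, y, z in units of 0.025 m (1.0 is 0.025 m), then the turn about the world's z in units of 0.5 rad (1.0 is 0.5 rad). In form: gripper tx ty tz roll; .... A call has 1 to 8 rows; each row shifts and turns the commanded pose from where the row before left it; what a row does not reach is not made up. A row lasts 1/10 s, in which the tool goes at most 50 mm and 8.59 degrees, less where a joint would pass 70% of its speed; a pose out of reach is approached as far as the arm can. A call with a number of a shift or a turn outside -1 to 1 is refused whole. A call with a gripper value outside its range is refused whole. The fingers move at their own pace and stop on an object; FORCE is the grip in N (left out, the last holds). Time passes only in rows, so rows that do not move let the fingers close. It gives the time, the measured TCP pose, the force, the opening and the grip force at its end, in the units of the state.
- env.get_obs(): the state, without advancing time (a new reading comes with each control period).
- env.get_image(name): name is "scene" or "top" or "wrist"; returns a dict with "pixels" (420x560x3 uint8, red, green, blue), "camera_matrix" (3x3 intrinsics, pixels), "eye" and "orientation" of the camera in the world. Camera axes: x right, y down, z forward; pixel columns grow to the right and rows downward; lengths in m; the calibration is good to about 2 mm. A picture is of the moment at which its call begins. There is no depth.
- env.finish_job(): hands the job in; it is judged then, once.
The state is a dict: "time_s": time; "joint_positions": joint angles; "qd": joint speeds; "tau": joint torques, N m; "tcp_pos": TCP position; "tcp_rot": TCP orientation; "force": force on the tool from outside, world axes, zero at the start; "wrist_torque": the same for the moment, N m; "width": finger opening in m; "finger_force": force on a finger pad.
Only numpy, scipy, OpenCV 4.12 (cv2) and the standard library are available. Lean on these libraries where they do the work, as an engineer would, in place of code of your own. Each camera call takes 0.05 s, during which the arm holds its last target. There are 200 camera calls.

## Task

One corner of the marver (the low steel table) hangs free: slide the loose flat steel strip in under the raised screw foot, lying flat on the bench with the whole foot over it, and let it go. Then turn the black knob clockwise, regripping as needed, until the rubber foot just presses on the strip: lightly but positively bearing, never jammed down hard. Leave the glassware and tools around it where they are.

Things in the scene. Friction and masses are not known exactly. Their poses are not given: they have to be found in the camera images.
- marver: Low steel table fixed to the bench. Origin on the bench under the screw's vertical axis; x points from the screw in under the plate, z up. Plate x = 30 to 230 mm, y = -130 to 130 mm and a front lug x = -35 to 50 mm, 60 mm wide: undersides 50 mm, tops 62 mm above the bench. Four legs 36 mm wide at x = 50 and 210, y = +-110 mm; the strip goes in from the front, along x.
- screw_axis (a point): Top of the lug's 30 mm wide boss, on the screw axis, 68 mm above the bench; fixed to the marver. The black ribbed round knob (40 mm wide, 28 mm high, 12 mm stem) has its lower edge 19 to 24 mm above this point at the start (not known exactly), about 16 mm when the foot reaches the strip.
- screw_thread (a point): The screw, at mid lug on the same axis, 56 mm above the bench, fixed to the marver. Clockwise from above lowers foot and knob together, 12 mm per turn (1.9 mm per rad). The knob starts about 1.7 to 4.2 rad short of contact with the strip, not known exactly. The thread drags with about 0.025 N m and stays where it is left.
- foot_spot (a point): Point on the bench straight under the foot, fixed to the marver. The rubber foot (40 mm wide) starts with its underside 13 to 18 mm above it, how much is not known. It turns with the knob and yields about 1 mm per 10 N; once bearing, it rubs, and the turning moment rises by about 0.01 N m per N (read standing still; more while turning). Bearing lightly is about 8 N (3 to 15 will do); over 24 N is jammed.
- strip: Loose flat plain steel strip, 160 x 50 x 10 mm, about 0.6 kg, x along its length, z up, origin at the centre of its underside. Lies flat on the bench in front of the marver, to the left or the right. Either end may go in; the screw axis must finish at least 24 mm inside its end and within 5 mm of its centre line, so that the whole foot stands on it.
- tumbler: Bystander, leave alone: green glass tumbler, 72 mm wide, 90 mm high, standing beside the marver. Origin at the centre of its underside.
- block: Bystander, leave alone: dark wooden forming cup, 80 mm wide, 60 mm high, standing beside the marver on the other side. Origin at the centre of its underside.
- ornament: Bystander, leave alone: amber glass ornament, 72 mm wide, 95 mm high, standing on the marver plate well behind the screw. Origin at the centre of its underside.
- tweezers: Bystander, leave alone: small steel tweezers, 96 mm long, 26 mm wide, 6 mm high, lying on the bench beside the screw. Origin at the centre of its underside.
- paddle: Bystander, leave alone: wooden paddle, 70 mm wide blade and narrow handle, 195 mm long, 12 mm thick, lying on the opposite side of the bench from the strip. Origin at the centre of its underside.
Things that resemble listed ones, but are neither listed nor needed, are in the scene too. Leave any blue or yellow look-alike of the strip alone.

How it is judged:
By the outcome, as a careful person would: the job done as asked, in the order asked, and still so for the second after the job is handed in, with the robot touching nothing.
It also fails if it takes over 72 s, if anything falls off the work surface, if the arm or the gripper's body presses on something with over 40 N, if the wrist force passes 120 N, or if a joint passes its speed limit or range.

## Working session

There is one attempt and no reset: what is moved stays moved. The work goes in short steps, Python scripts to look and compute and a shell command to move; the robot and the scene stay as the last step left them, time stands still between calls to the robot, and variables do not carry over. Pictures are saved under pics/ and viewed, at most 10 in all, crops included, and the job is handed in when it is done.

```bash
ls; mkdir -p pics
cat > h.py <<'E'
import numpy as np, cv2
from station import env
def snap(n,f):
    im=env.get_image(n); cv2.imwrite(f,cv2.cvtColor(im['pixels'],cv2.COLOR_RGB2BGR))
    np.savez(f[:-4]+'.npz',K=im['camera_matrix'],e=im['eye'],o=np.array(im['orientation'])); return im
def ray(f,u,v,z):
    d=np.load(f); K=d['K'];e=d['e'];o=d['o']
    if o.shape!=(3,3):
        from scipy.spatial.transform import Rotation as R
        o=R.from_euler('xyz',o).as_matrix() if o.size==3 else R.from_quat(o).as_matrix()
    r=o@np.linalg.inv(K)@np.array([u,v,1.]); return e+r*(z-e[2])/r[2]
E
python3 - <<'E'
from h import *
for n in('top','scene'):
    im=snap(n,f'pics/{n}1.png'); print(im['eye'],im['orientation'])
print(env.get_obs())
E
```

```text
pics
[ 0.44148856 -0.06263297  1.27432575] [-3.02115365 -0.0160355  -1.56865871]
[1.34449668 0.26867198 0.69437071] [-2.21376219 -0.01675175  1.99860861]
{'time_s': 0.1, 'joint_positions': array([-1.41261381,  0.43513718,  0.02498347,  1.57400709, -0.0116192 ,
        1.13399849, -0.0750765 ]), 'qd': array([ 3.85826827e-04, -1.08211461e-03, -3.04220527e-05, -2.73262917e-03,
        3.19565795e-04,  8.60752630e-04,  2.39407846e-04]), 'tau': array([ 2.34606283e-03, -6.69124317e+01,  9.87325162e-01, -3.15145290e+01,
       -6.07272726e-02,  3.74454504e-02,  3.33996229e-05]), 'tcp_pos': array([0.16108285, 0.60342531, 0.23703318]), 'tcp_rot': array([-3.14019247e+00,  1.14524831e-04,  2.88074720e+00]), 'force': array([0.37716934, 0.67720474, 0.24094547]), 'wrist_torque': array([-0.05783695,  0.06122609, -0.00291253]), 'finger_force': 0.0, 'width': 0.09164189888834681}
```

View pics/top1.png

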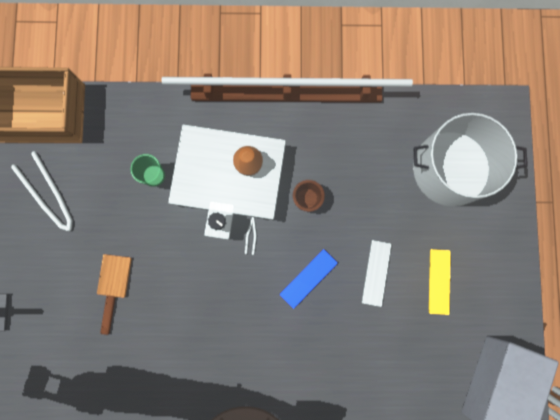

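View pics/scene1.png

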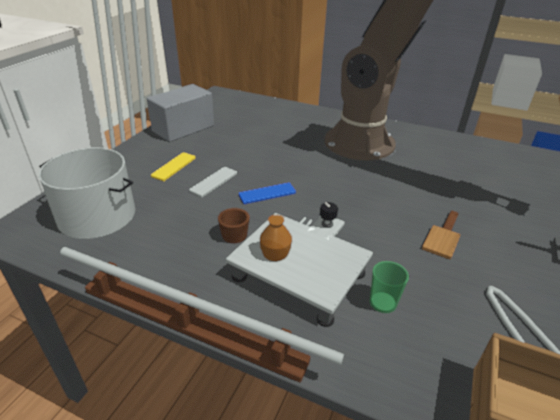

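The top view shows three strip-shaped candidates: blue (309,279), plain grey (376,273) and yellow (440,282). The grey one fits "plain steel", and it lies opposite the paddle (113,290). The knob is at about (217,221), and the tweezers are at (251,236). I'll confirm in one enlarged crop.

Run:
```python
from h import *
im=cv2.imread('pics/top1.png')
cv2.imwrite('pics/crop1.png',cv2.resize(im[120:320,160:400],None,fx=3,fy=3,interpolation=cv2.INTER_CUBIC)[:600])
```

```text
(no output)
```

View pics/crop1.png

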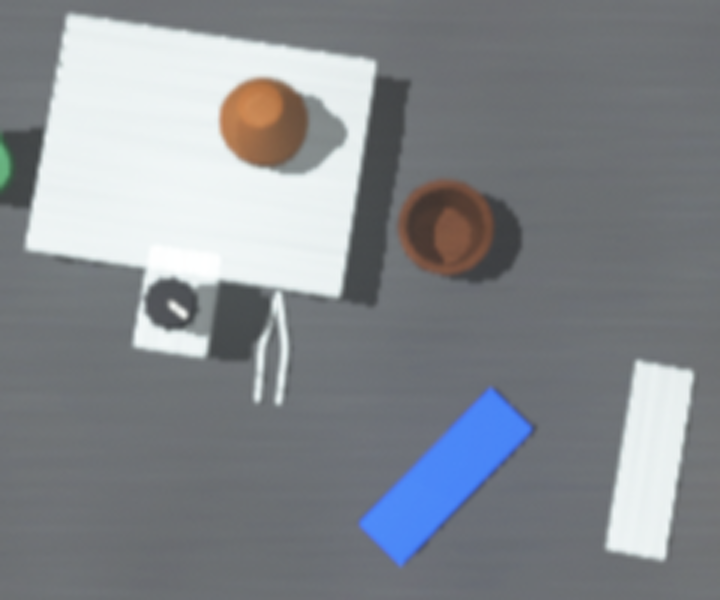

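The crop confirms the plain grey strip: its corners are at crop (637,360), (694,371), (665,560) and (606,549). The plate corners are at (67,13), (377,60), (342,298) and (26,249), and the lug front at (133,346)-(207,357). The knob indicator shows white.

```bash
cat > geo.py <<'E'
from h import *
def C(x,y,z): return ray('pics/top1.npz',160+(x+.5)/3-.5,120+(y+.5)/3-.5,z)[:2]
def fit(m,w):
    m=np.array(m,float);w=np.array(w);mc=m.mean(0);wc=w.mean(0)
    U,S,V=np.linalg.svd((m-mc).T@(w-wc)); R=(U@V).T
    if np.linalg.det(R)<0: V[1]*=-1;R=(U@V).T
    return R,wc-R@mc,np.arctan2(R[1,0],R[0,0]),np.abs((m@R.T+wc-R@mc)-w).max()
s=[C(*p,.01) for p in[(637,360),(694,371),(665,560),(606,549)]]
Rs,ts,ys,es=fit([[.08,.025],[.08,-.025],[-.08,-.025],[-.08,.025]],s)
m=[C(*p,.062) for p in[(67,13),(377,60),(342,298),(26,249),(133,346),(207,357)]]
Rm,tm,ym,em=fit([[.23,.13],[.23,-.13],[.03,-.13],[.03,.13],[-.035,.03],[-.035,-.03]],m)
if __name__=='__main__':
    print('strip',ts,ys,es,'marver',tm,ym,em); print('knob',C(171,303,.117))
    print('strip pose in marver',Rm.T@(ts-tm))
    for n,p,z in[('tweezer',[(278,290),(257,403),(280,404),(287,350),(258,350)],0),('blue',[(492,387),(535,430),(402,567),(359,522)],.01),('cup',[(446,226)],.06)]:
        for q in p: w=C(*q,z); print(n,w,Rm.T@(w-tm))
E
python3 geo.py
```

```text
strip [ 0.44667325 -0.32692054] -0.17992944262454105 0.0005758789423114807 marver [0.56605693 0.06582679] -0.14698162760696826 0.0008186212754339173
knob [0.56541119 0.0648693 ]
strip pose in marver [-0.06057743 -0.40599668]
tweezer [ 0.58944344 -0.0131568 ] [ 0.03470172 -0.07470693]
tweezer [0.49322289 0.00374729] [-0.06295699 -0.0720769 ]
tweezer [ 0.49243375 -0.01568591] [-0.06089157 -0.09141613]
tweezer [ 0.53818818 -0.0212366 ] [-0.01481757 -0.0902061 ]
tweezer [0.53810562 0.00336295] [-0.01850192 -0.06588388]
blue [ 0.50680475 -0.19425835] [-0.02052306 -0.26595846]
blue [ 0.47086114 -0.23009696] [-0.05083044 -0.3066747 ]
blue [ 0.35751344 -0.11826848] [-0.1793336 -0.2126521]
blue [ 0.39432737 -0.08253525] [-0.14814985 -0.17191265]
cup [ 0.63576939 -0.15245352] [ 0.10092859 -0.20571713]
```

Fits are good (under 1 mm). Plan: lift the strip at its centre, carry it over the blue one, set it down in front of the lug, regrip near its rear end and slide it in.

```bash
python3 -m creep '1 0.7 -0.7 0 0.16;1 0.7 -0.7 0 0;1 0.7 -0.7 0 0;1 0.7 -0.7 0 0;1 0.7 -0.7 0 0;1 0.7 -0.7 0 0;1 0.7 -0.7 0 0;1 0.7 -0.7 0 0' 40
python3 -m creep '1 0.7 -0.7 0 0;1 0.7 -0.7 0 0;1 0.7 -0.7 0 0;1 0.7 -0.7 0 0;1 0.7 -0.7 0 0;1 0.7 -0.7 0 0;1 0.7 -0.7 0 0;1 0.7 -0.7 0 0'
python3 -m creep '1 0 -1 0 0;1 0 -1 0 0;1 0 -1 0 0;1 0 -1 0 0;1 0 -1 0 0;1 0 -1 0 0;1 0 -1 0 0;1 0 -1 0 0'
python3 -m creep '1 0 -1 0 0;1 0 -1 0 0;1 0 -1 0 0;1 0 -1 0 0;1 0 -1 0 0;1 0 -1 0 0;1 0 -1 0 0;1 0 -1 0 0'
```

```text
time_s: 0.9
tcp_pos: [0.3017, 0.4628, 0.2374]
tcp_rot: [-3.141, -0.0, 2.961]
force: [-0.3, 0.4, 0.6]
width: 0.0919
finger_force: 0.0
time_s: 1.7
tcp_pos: [0.4416, 0.3229, 0.2374]
tcp_rot: [-3.141, -0.0, 2.961]
force: [0.3, 0.1, -0.5]
width: 0.0917
finger_force: 0.0
time_s: 2.5
tcp_pos: [0.4408, 0.1228, 0.2375]
tcp_rot: [-3.141, -0.0, 2.961]
force: [-0.7, -0.7, 0.0]
width: 0.092
finger_force: 0.0
time_s: 3.3
tcp_pos: [0.4408, -0.0771, 0.2376]
tcp_rot: [3.142, -0.0, 2.961]
force: [-0.4, 0.0, -0.4]
width: 0.0918
finger_force: 0.0
```

```bash
python3 -m creep '1 0.24 -1 0 0;1 0 -1 0 0;1 0 -1 0 0;1 0 -1 0 0;1 0 -1 0 0;1 0 -1 -0.5 0;1 0 -1 -0.5 0;1 0 -1 -1 0'
python3 -m creep '0.5 0 -1 -1 0;0.5 0 -1 -1 0;0.5 0 0 -1 0;0.5 0 0 -1 0;0.5 0 0 -1 0;0.5 0 0 -0.5 0;0.5 0 0 0 0'
python3 -c "
from h import *
snap('wrist','pics/w1.png')"
```

```text
time_s: 4.1
tcp_pos: [0.4479, -0.2775, 0.1881]
tcp_rot: [-3.141, 0.002, 2.961]
force: [0.3, -0.5, 0.3]
width: 0.092
finger_force: 0.0
time_s: 4.8
tcp_pos: [0.4461, -0.3254, 0.0487]
tcp_rot: [3.141, -0.003, 2.961]
force: [0.6, -0.4, -0.1]
width: 0.0685
finger_force: 0.0
```

View pics/w1.png

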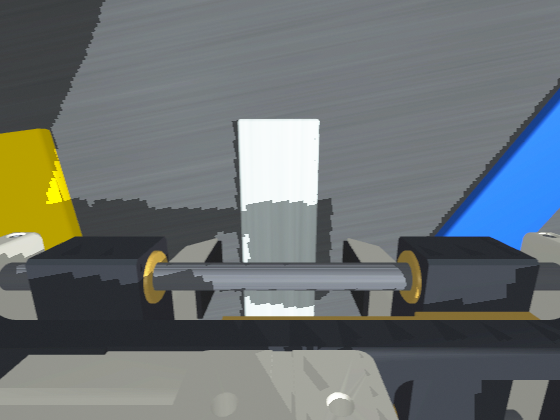

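The wrist view shows the plain strip (edges at columns 240 and 318) centred between the fingers and aligned with them. Now I'll descend, grip and lift.

```bash
python3 -m creep '0.5 0 0 -0.7 0;0.5 0 0 -0.7 0;-1 0 0 0 0;-1 0 0 0 0;-1 0 0 0 0;-1 0 0 0 0;-1 0 0 0 0' 50
python3 -m creep '-1 0 0 0.4 0;-1 0 0 0.8 0;-1 0 0 0.8 0.066;-1 0 0 0 0'
```

```text
time_s: 5.55
tcp_pos: [0.4479, -0.3269, 0.0166]
tcp_rot: [-3.141, 0.002, 2.96]
force: [-1.0, -0.1, 7.7]
width: 0.0487
finger_force: 50.0
time_s: 5.95
tcp_pos: [0.4482, -0.3267, 0.0675]
tcp_rot: [-3.141, 0.003, 2.994]
force: [1.0, -0.3, -7.0]
width: 0.0487
finger_force: 50.0
```

```bash
python3 -m creep '-1 0 0.5 0 0;-1 0 1 0 0;-1 0 1 0 0;-1 0 1 0 0;-1 0 1 0 0;-1 0 1 0 0;-1 0 1 0 0;-1 0 1 0 0'
python3 -m creep '-1 -0.2 1 0 0;-1 -0.2 1 0 0;-1 0 1 0 0;-1 0 1 0 0;-1 0 1 0 0;-1 0 1 0 0;-1 0 1 0 0;-1 0 1 0 0'
python3 -m creep '-1 0 0.6 0 0;-1 0 0.34 0 0;-1 0 0 0 0'
```

```text
time_s: 6.75
tcp_pos: [0.4459, -0.1366, 0.0643]
tcp_rot: [3.141, -0.002, 2.993]
force: [-0.0, -0.1, -7.8]
width: 0.0488
finger_force: 50.0
time_s: 7.55
tcp_pos: [0.4356, 0.0629, 0.0644]
tcp_rot: [-3.141, -0.002, 2.994]
force: [-0.1, 0.2, -7.6]
width: 0.0486
finger_force: 50.0
time_s: 7.85
tcp_pos: [0.4363, 0.086, 0.0647]
tcp_rot: [-3.141, -0.001, 2.996]
force: [0.1, -0.2, -7.8]
width: 0.0487
finger_force: 50.0
```

```bash
python3 -m creep '-1 0 0 -0.8 0;-1 0 0 -0.8 0;-1 0 0 -0.3 0;-1 0 0 -0.1 0;-1 0 0 0 0;0.4 0 0 0 0;0.4 0 0 0 0;0.4 0 0 0 0'
python3 -m creep '0.4 -0.7 0.1 0 0;0.4 -0.7 0.1 0 0;0.4 -0.78 0.12 0 0;-1 0 0 0 0;-1 0 0 0 0;-1 0 0 0 0;-1 0 0 0 0'
```

```text
time_s: 8.65
tcp_pos: [0.4379, 0.0846, 0.0157]
tcp_rot: [3.141, 0.001, 2.993]
force: [0.5, 0.1, -0.3]
width: 0.0636
finger_force: 0.0
time_s: 9.35
tcp_pos: [0.3835, 0.0928, 0.0154]
tcp_rot: [3.141, 0.001, 2.993]
force: [-2.3, -0.4, 6.2]
width: 0.0492
finger_force: 50.0
```

Run:
```python
from h import *
snap('top','pics/top2.png');im=cv2.imread('pics/top2.png')
cv2.imwrite('pics/crop2.png',cv2.resize(im[185:305,150:290],None,fx=5,fy=5,interpolation=cv2.INTER_CUBIC))
```

```text
(no output)
```

View pics/crop2.png

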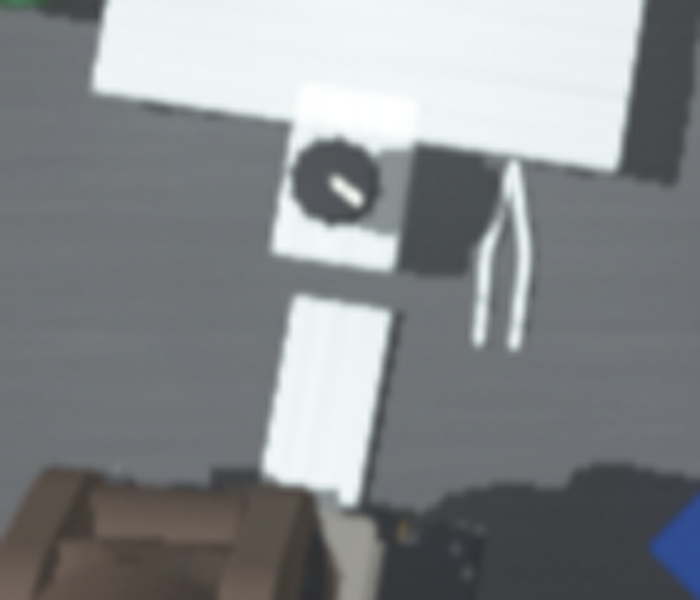

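The strip lies in line, a little in front of the lug. Its front corners are at crop (292,296) and (394,311), and its edges run to (262,473) and (362,505).

Run:
```python
from geo import *
def D(x,y): return ray('pics/top2.npz',150+(x+.5)/5-.5,185+(y+.5)/5-.5,.01)[:2]
P=[Rm.T@(D(*p)-tm) for p in[(292,296),(394,311),(262,473),(362,505)]]
print(P); print('centre y',(P[0]+P[1])/2, [np.arctan2(*(a-b)[::-1]) for a,b in((P[0],P[2]),(P[1],P[3]))])
print(Rm.T@(np.array([.3835,.0928])-tm))
```

```text
[array([-0.05198399,  0.024261  ]), array([-0.0517708 , -0.02768459]), array([-0.14142371,  0.02441265]), array([-0.14965045, -0.0274641 ])]
centre y [-0.0518774  -0.00171179] [np.float64(-0.0016955371651937632), np.float64(-0.002252566818489118)]
[-1.84538846e-01 -5.36283997e-05]
```

```bash
python3 -m creep '-1 0.4 -0.055 0 0;-1 0.5 -0.07 0 0;-1 0.5 -0.07 0 0;-1 0.5 -0.07 0 0;-1 0.5 -0.07 0 0;-1 0.5 -0.07 0 0;-1 0.5 -0.07 0 0;-1 0.32 -0.035 0 0'
python3 -m creep '-1 0 0 0 0'
python3 - <<'E'
from h import *
snap('top','pics/top3.png');im=cv2.imread('pics/top3.png')
a=cv2.resize(im[185:305,150:290],None,fx=3,fy=3,interpolation=cv2.INTER_CUBIC)
snap('wrist','pics/w3.png');b=cv2.imread('pics/w3.png')[:360,:]
b=cv2.resize(b,(373,240)); a=cv2.resize(a,(420,360))
c=np.zeros((360,793,3),np.uint8);c[:,:420]=a;c[:240,420:]=b;cv2.imwrite('pics/c3.png',c)
E
```

```text
time_s: 10.2
tcp_pos: [0.4742, 0.0801, 0.0152]
tcp_rot: [-3.142, -0.004, 2.994]
force: [-11.4, 2.2, 16.2]
width: 0.0491
finger_force: 50.0
time_s: 10.3
tcp_pos: [0.4763, 0.0799, 0.0153]
tcp_rot: [3.142, -0.0, 2.993]
force: [-2.1, 0.2, 5.3]
width: 0.0492
finger_force: 50.0
```

View pics/c3.png

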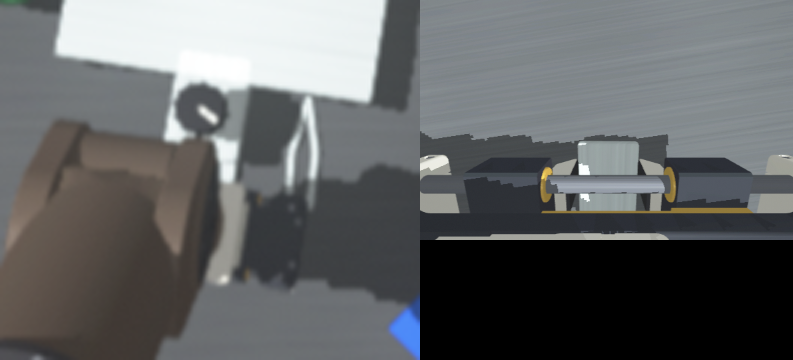

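The strip is in by about 93 mm with no obstruction, as the low insertion force shows. Now release and rise.

```bash
python3 -m creep '0.35 0 0 0 0;0.35 0 0 0 0;0.35 0 0 0 0;0.35 0 0 0.4 0;0.35 -0.4 0 1 0;0.35 -0.4 0 1 0;0.35 -0.4 0 1 0;0.35 0 0 1 0'
python3 -m creep '1 -1 0 1 0;1 -1 0 1 0;1 -1 0 0.5 0;1 -1 0 0 0'
python3 - <<'E'
from geo import *
snap('top','pics/top4.png');snap('scene','pics/scene4.png')
a=cv2.resize(cv2.imread('pics/top4.png')[185:305,170:270],None,fx=4,fy=4,interpolation=cv2.INTER_CUBIC)
b=cv2.resize(cv2.imread('pics/scene4.png')[180:280,270:370],None,fx=3.9,fy=4.8,interpolation=cv2.INTER_CUBIC)
c=np.hstack([a,b]);cv2.imwrite('pics/c4.png',c);print(c.shape)
o=env.get_obs();print(np.round(o['joint_positions'],3),o['force'],o['wrist_torque'])
for z in(.1,.157):print('orn',Rm.T@(C(263,122,z)-tm),Rm.T@(C(261,107,z)-tm))
E
```

```text
time_s: 11.2
tcp_pos: [0.4441, 0.0799, 0.1265]
tcp_rot: [-3.142, -0.001, 2.993]
force: [0.8, 0.5, -0.4]
width: 0.0621
finger_force: 0.0
time_s: 11.6
tcp_pos: [0.3458, 0.0802, 0.1896]
tcp_rot: [3.139, 0.003, 2.993]
force: [-1.4, 0.3, 0.3]
width: 0.0886
finger_force: 0.0
(480, 790, 3)
[-0.902  0.019  0.547  2.275 -0.016  0.851  1.079] [ 0.9896017   0.06227879 -0.81657574] [ 0.05349233 -0.06840856 -0.0182929 ]
orn [ 0.15512123 -0.04755181] [ 0.16694046 -0.044069  ]
orn [ 0.14252388 -0.05229724] [ 0.15376943 -0.04898347]
```

View pics/c4.png

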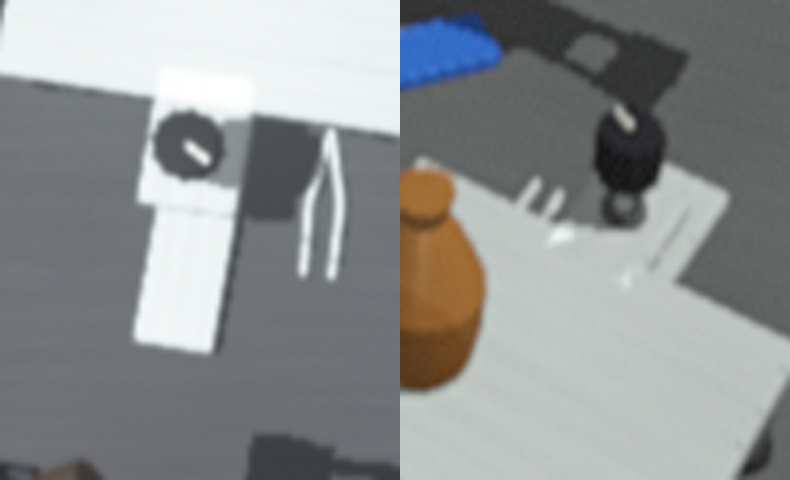

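The strip is under the lug. Its rear corners are at crop (133,341) and (213,353), and its sides at the lug are at (155,207) and (238,215). The knob centre is at (189,145), and the tweezers haven't moved.

Run:
```python
from geo import *
def D(x,y,z=.01): return ray('pics/top4.npz',170+(x+.5)/4-.5,185+(y+.5)/4-.5,z)[:2]
P=[Rm.T@(D(*p)-tm) for p in[(133,341),(213,353),(155,207),(238,215)]]
print(np.round(P,4)); k=D(189,145,.117); print(k,Rm.T@(k-tm), tm)
```

```text
[[-0.1183  0.0261]
 [-0.1182 -0.0245]
 [-0.0334  0.0264]
 [-0.0305 -0.0261]]
[0.5649272  0.06437872] [-0.00090548 -0.00159791] [0.56605693 0.06582679]
```

```bash
python3 -m creep '1 0 0 0.2 0.29;1 0.55 0 0 0.29;1 0.55 0 0 0.29;1 0.55 0 0 0.29;1 0.55 0 0 0.29;1 0.55 0 0 0.29;1 0.55 0 0 0.29;1 0.55 0 0 0.29'
python3 -m creep '1 0.6 -0.1 0 0.29;1 0.6 -0.1 0 0.29;1 0.6 -0.1 0 0.29;1 0.6 -0.1 0 0.29;1 0.6 -0.1 0 0.29;1 0.6 -0.1 0 0.29;1 0.6 0 0 0.29;1 0.6 0 0 0.29'
python3 -c "
from h import *
print(env.get_obs()['joint_positions'].round(3))"
```

```text
time_s: 12.5
tcp_pos: [0.443, 0.0799, 0.193]
tcp_rot: [-3.141, 0.0, -2.124]
force: [0.4, 0.3, -0.2]
width: 0.0915
finger_force: 0.0
time_s: 13.3
tcp_pos: [0.5134, 0.0673, 0.1795]
tcp_rot: [3.106, -0.03, -1.36]
force: [-1.4, 1.6, -2.3]
width: 0.0918
finger_force: 0.0
[ 0.322  0.456 -0.78   1.833  0.392  1.05   2.731]
```

```bash
python3 -m creep '1 0 0 0 -0.29;1 0 0 0 -0.29;1 0 0 0 -0.29;1 0.3 0 0 -0.1;1 0.4 0 0 0;1 0 0 0 0;1 0 0 0 0'
python3 -c "
from h import *
print(env.get_obs()['joint_positions'].round(3))"
```

```text
time_s: 14.0
tcp_pos: [0.5303, 0.0679, 0.1787]
tcp_rot: [3.104, -0.03, -1.847]
force: [-0.9, -0.4, -1.6]
width: 0.0915
finger_force: 0.0
[ 0.244  0.458 -0.654  1.79   0.317  1.05   2.332]
```

```bash
python3 -m creep '1 0.5 -0.05 0 0;1 0.5 -0.06 0 0;1 0.41 0 0 0;1 0 0 -0.8 0;1 0 0 -0.8 0;1 0 0 -0.8 0;1 0 0 -0.5 0;1 0 0 0 0' 15
python3 - <<'E'
from h import *
o=env.get_obs();print(o['joint_positions'].round(3),o['wrist_torque'].round(3),o['force'].round(2))
snap('wrist','pics/w5.png');snap('scene','pics/s5.png')
a=cv2.resize(cv2.imread('pics/w5.png'),(460,345));b=cv2.resize(cv2.imread('pics/s5.png')[150:265,260:370],(330,345),interpolation=cv2.INTER_CUBIC)
cv2.imwrite('pics/c5.png',np.hstack([a,b]))
E
```

```text
time_s: 14.8
tcp_pos: [0.5648, 0.0648, 0.1047]
tcp_rot: [3.102, -0.031, -1.848]
force: [-0.3, -0.7, 0.7]
width: 0.0917
finger_force: 0.0
[ 0.2    0.59  -0.599  1.781  0.401  0.948  2.289] [0.055 0.092 0.008] [-0.27 -0.68  0.67]
```

View pics/c5.png

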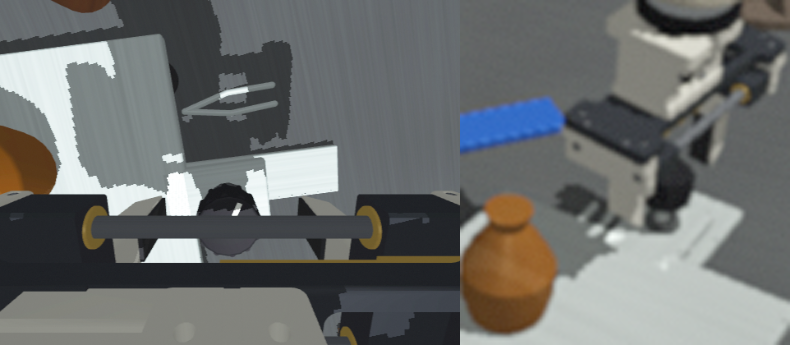

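The wrist view shows the knob at (229,215), centred between the fingers (inner faces at about 149 and 313). The ornament and tweezers are clear of the gripper. Now I'll grip lightly.

```bash
cat > t.py <<'E'
from station import env
o=env.get_obs();print('TORQUE',o['wrist_torque'].round(3),'F',o['force'].round(1),'q7',o['joint_positions'][[2,4,6]].round(2),'yaw',o['tcp_rot'][2].round(3))
E
python3 -m creep '-1 0 0 0 0;-1 0 0 0 0;-1 0 0 0 0;-1 0 0 0 0;-1 0 0 0 0;-1 0 0 0 0' 15; python3 t.py
python3 -m creep '-1 0 0 -0.008 -0.2;-1 0 0 -0.008 -0.2;-1 0 0 -0.008 -0.2;-1 0 0 -0.008 -0.2;-1 0 0 0 0' ; python3 t.py
```

```text
time_s: 15.5
tcp_pos: [0.5654, 0.0651, 0.1065]
tcp_rot: [3.105, -0.03, -1.848]
force: [0.2, -0.2, -0.3]
width: 0.0486
finger_force: 0.0
TORQUE [ 0.067  0.06  -0.034] F [ 0.2 -0.2 -0.3] q7 [-0.6   0.4   2.29] yaw -1.848
time_s: 16.0
tcp_pos: [0.5665, 0.065, 0.1058]
tcp_rot: [3.106, -0.028, -2.25]
force: [5.8, 0.7, -4.4]
width: 0.0398
finger_force: 14.8
TORQUE [ 0.078 -1.069  0.009] F [ 5.8  0.7 -4.4] q7 [-0.51  0.32  1.97] yaw -2.25
```

```bash
for i in 1; do python3 -m creep '-1 0 0 -0.008 -0.2;-1 0 0 -0.008 -0.2;-1 0 0 -0.008 -0.2;-1 0 0 -0.008 -0.2;-1 0 0 -0.008 -0.2;-1 0 0 0 0;-1 0 0 0 0' | sed -n 2,4p; python3 t.py
python3 -m creep '-1 0 0 -0.008 -0.2;-1 0 0 -0.008 -0.2;-1 0 0 -0.008 -0.2;-1 0 0 -0.008 -0.2;-1 0 0 -0.008 -0.2;-1 0 0 0 0;-1 0 0 0 0'|sed -n 2,4p ; python3 t.py; done
```

```text
tcp_pos: [0.566, 0.0655, 0.1048]
tcp_rot: [3.105, -0.028, -2.743]
force: [5.7, 0.6, -1.8]
TORQUE [ 0.439 -1.096 -0.056] F [ 5.7  0.6 -1.8] q7 [-0.39  0.22  1.57] yaw -2.743
tcp_pos: [0.5659, 0.0662, 0.1038]
tcp_rot: [3.104, -0.029, 3.04]
force: [4.2, 2.7, -2.7]
TORQUE [ 0.666 -1.045 -0.097] F [ 4.2  2.7 -2.7] q7 [-0.27  0.12  1.16] yaw 3.04
```

```bash
cat > t.py <<'E'
from station import env
import numpy as np
from scipy.spatial.transform import Rotation as R
o=env.get_obs();F=o['force'];M=o['wrist_torque'];z=R.from_euler('xyz',o['tcp_rot']).as_matrix()[:,2]
print('M',M.round(3),'F',F.round(1),'mz@tcp',[(M-np.cross(L*z,F))[2].round(3) for L in(.15,.19)],'perp',(M-np.cross(.19*z,F)).round(2),'q',o['joint_positions'][[2,4,6]].round(2),'yaw',o['tcp_rot'][2].round(3))
E
python3 t.py
python3 -m creep '-1 0.04 0.02 0 0;-1 0 0 0 0'|sed -n 1,4p ; python3 t.py
python3 -m creep '-1 0 0 -0.008 -0.2;-1 0 0 -0.008 -0.2;-1 0 0 -0.008 -0.2;-1 0 0 0 0;-1 0 0 0 0'|sed -n 2,4p ; python3 t.py
```

```text
M [ 0.666 -1.045 -0.097] F [ 4.2  2.7 -2.7] mz@tcp [np.float64(-0.061), np.float64(-0.052)] perp [ 0.18 -0.24 -0.05] q [-0.27  0.12  1.16] yaw 3.04
time_s: 17.6
tcp_pos: [0.5662, 0.0662, 0.1037]
tcp_rot: [3.104, -0.03, 3.039]
force: [1.0, 2.0, 1.0]
M [ 0.698 -0.303 -0.034] F [1. 2. 1.] mz@tcp [np.float64(-0.02), np.float64(-0.016)] perp [ 0.32 -0.12 -0.02] q [-0.27  0.12  1.16] yaw 3.039
tcp_pos: [0.5663, 0.0664, 0.1031]
tcp_rot: [3.104, -0.03, 2.74]
force: [1.0, 4.1, 1.5]
M [ 1.17  -0.363 -0.007] F [1.  4.1 1.5] mz@tcp [np.float64(0.007), np.float64(0.011)] perp [ 0.37 -0.18  0.01] q [-0.19  0.06  0.91] yaw 2.74
```

```bash
python3 -m creep '-1 0.01 0.05 -0.008 -0.2;-1 0 0 -0.008 -0.2;-1 0 0 -0.008 -0.2;-1 0 0 0 0;-1 0 0 0 0'|sed -n 2,2p ; python3 t.py
python3 -m creep '-1 0 0 -0.008 -0.2;-1 0 0 -0.008 -0.2;-1 0 0 -0.008 -0.2;-1 0 0 0 0;-1 0 0 0 0'|sed -n 2,2p ; python3 t.py
```

```text
tcp_pos: [0.5666, 0.067, 0.1025]
M [ 0.715 -0.249 -0.038] F [0.5 3.7 3.2] mz@tcp [np.float64(-0.035), np.float64(-0.034)] perp [-0.01 -0.15 -0.03] q [-0.12  0.01  0.66] yaw 2.44
tcp_pos: [0.5668, 0.0672, 0.102]
M [ 0.916 -0.479 -0.058] F [2.9 4.2 4.6] mz@tcp [np.float64(-0.049), np.float64(-0.046)] perp [ 0.07  0.08 -0.05] q [-0.03 -0.04  0.41] yaw 2.141
```

```bash
python3 -m creep '-1 0.03 0.04 0 0;-1 0 0 0 0'|sed -n 2,2p ; python3 t.py;python3 -m creep '-1 0 0 0 0' >/dev/null; python3 t.py;python3 -m creep '-1 0 0 -0.007 -0.2;-1 0 0 -0.007 -0.2;-1 0 0 -0.007 -0.2;-1 0 0 0 0;-1 0 0 0 0'|sed -n 2,2p ; python3 t.py;python3 -m creep '-1 0 0 0 0' >/dev/null; python3 t.py
```

```text
tcp_pos: [0.567, 0.0673, 0.1019]
M [ 0.451  0.118 -0.068] F [-1.5  2.6  6.1] mz@tcp [np.float64(-0.084), np.float64(-0.088)] perp [-0.1  -0.14 -0.09] q [-0.03 -0.04  0.4 ] yaw 2.138
M [0.447 0.115 0.027] F [-0.6  1.3  7.4] mz@tcp [np.float64(0.02), np.float64(0.018)] perp [0.13 0.02 0.02] q [-0.03 -0.04  0.4 ] yaw 2.138
tcp_pos: [0.5673, 0.0674, 0.1014]
M [ 0.514 -0.155 -0.116] F [0.9 2.9 5.5] mz@tcp [np.float64(-0.122), np.float64(-0.124)] perp [-0.07  0.05 -0.12] q [ 0.05 -0.08  0.14] yaw 1.838
M [ 0.531 -0.12  -0.146] F [0.4 2.7 4.7] mz@tcp [np.float64(-0.155), np.float64(-0.157)] perp [-0.01 -0.02 -0.16] q [ 0.05 -0.08  0.14] yaw 1.838
```

```bash
cat > avg.py <<'E'
from station import env
import numpy as np
from scipy.spatial.transform import Rotation as R
Q=[]
for i in range(12):
    env.get_image('wrist');o=env.get_obs();F=o['force'];M=o['wrist_torque'];z=R.from_euler('xyz',o['tcp_rot']).as_matrix()[:,2]
    Q.append([M[2],(M-np.cross(.19*z,F))[2],*F])
Q=np.array(Q);print('t',o['time_s'],'Mz,mz,F',Q.mean(0).round(3),'sem',(Q.std(0)/12**.5).round(3),'yaw',o['tcp_rot'][2].round(3),o['tau'][6].round(3))
E
python3 avg.py
python3 -m creep '-1 0 0 -0.007 -0.15;-1 0 0 -0.007 -0.15;-1 0 0 0 0'|sed -n 2,2p ; python3 avg.py
```

```text
t 20.6 Mz,mz,F [-0.087 -0.098  0.475  2.701  5.652] sem [0.008 0.009 0.125 0.1   0.134] yaw 1.838 0.104
tcp_pos: [0.5675, 0.0675, 0.1011]
t 21.5 Mz,mz,F [-0.133 -0.145  0.998  2.9    5.611] sem [0.009 0.009 0.16  0.108 0.152] yaw 1.688 0.131
```

```bash
python3 -m creep '-1 0 0 0 0.1;-1 0 0 0 0.1;-1 0 0 0 0.1'>/dev/null ; python3 t.py; python3 avg.py
python3 -m creep '-1 0 0 0 -0.1;-1 0 0 0 -0.1;-1 0 0 0 -0.1' >/dev/null; python3 t.py; python3 avg.py
```

```text
M [ 0.561  0.185 -0.028] F [-1.3  2.1  8.9] mz@tcp [np.float64(-0.044), np.float64(-0.048)] perp [ 0.1  -0.01 -0.05] q [ 0.05 -0.08  0.15] yaw 1.84
t 22.4 Mz,mz,F [ 0.069  0.053 -0.394  2.469  8.54 ] sem [0.01  0.01  0.152 0.165 0.145] yaw 1.838 -0.049
M [ 0.462 -0.276  0.133] F [0.8 3.  4.6] mz@tcp [np.float64(0.123), np.float64(0.12)] perp [-0.13 -0.09  0.12] q [ 0.1  -0.11  0.01] yaw 1.686
t 23.3 Mz,mz,F [-0.048 -0.059  0.867  2.583  5.576] sem [0.009 0.009 0.197 0.13  0.101] yaw 1.688 0.049
```

```bash
sed -i 's/q.,o/tau7\x27,o["tau"][6].round(3),\x27q\x27,o/' t.py; grep -c tau7 t.py
python3 -m creep '-1 0 0 0 0.1;-1 0 0 0 0.1;-1 0 0 0 0.1;-1 0 0 0 0'>/dev/null ; python3 t.py
for r in 1 ; do python3 -m creep '-1 0 0 0 -0.06;-1 0 0 0 -0.06' >/dev/null; python3 t.py
python3 -m creep '-1 0 0 0 -0.06;-1 0 0 0 -0.06' >/dev/null; python3 t.py
python3 -m creep '-1 0 0 0 -0.06' >/dev/null; python3 t.py;done;  python3 avg.py
```

```text
1
M [0.439 0.123 0.075] F [0.7 2.5 8.8] mz@tcp [np.float64(0.069), np.float64(0.067)] perp [-0.11  0.3   0.07] tau7 0.654 q [ 0.05 -0.08  0.15] yaw 1.84
M [ 0.461 -0.068  0.137] F [0.3 2.3 6.5] mz@tcp [np.float64(0.128), np.float64(0.126)] perp [-0.01  0.03  0.13] tau7 0.455 q [ 0.07 -0.09  0.09] yaw 1.777
M [ 0.455 -0.198  0.148] F [0.7 2.4 5.7] mz@tcp [np.float64(0.14), np.float64(0.138)] perp [-0.04 -0.02  0.14] tau7 0.395 q [ 0.09 -0.1   0.04] yaw 1.717
M [ 0.447 -0.274  0.151] F [1.3 1.8 6.1] mz@tcp [np.float64(0.148), np.float64(0.148)] perp [0.06 0.   0.15] tau7 0.388 q [ 0.09 -0.11  0.01] yaw 1.687
t 24.8 Mz,mz,F [1.300e-02 3.000e-03 9.660e-01 2.531e+00 5.652e+00] sem [0.011 0.012 0.117 0.116 0.144] yaw 1.688 -0.016
```

```bash
python3 -m creep '-1 0 0 0.008 0.2;-1 0 0 0.008 0.2;-1 0 0 0.008 0.2;-1 0 0 0.008 0.2;-1 0 0 0.008 0.2;-1 0 0 0.008 0.2;-1 0 0 0.008 0.2;-1 0 0 0.008 0.2'>/dev/null ; python3 t.py
s(){ python3 t.py | sed 's/perp.*yaw/yaw/'; }
python3 -m creep '-1 0 0 -0.004 -0.1;-1 0 0 -0.004 -0.1' >/dev/null; s
python3 -m creep '-1 0 0 -0.004 -0.1' >/dev/null; s
python3 -m creep '-1 0 0 -0.004 -0.1' >/dev/null; s
python3 -m creep '-1 0 0 -0.004 -0.1' >/dev/null; s
python3 -m creep '-1 0 0 -0.004 -0.1' >/dev/null; s
python3 -m creep '-1 0 0 -0.004 -0.1' >/dev/null; s
python3 -m creep '-1 0 0 -0.004 -0.1' >/dev/null; s
python3 -m creep '-1 0 0 -0.004 -0.1' >/dev/null; s
python3 -m creep '-1 0 0 -0.004 -0.1' >/dev/null; s
python3 -m creep '-1 0 0 -0.004 -0.1' >/dev/null; s
python3 -m creep '-1 0 0 -0.004 -0.1' >/dev/null; s
python3 -m creep '-1 0 0 -0.004 -0.1' >/dev/null; s
python3 -m creep '-1 0 0 -0.004 -0.1' >/dev/null; s
python3 -m creep '-1 0 0 -0.004 -0.1' >/dev/null; s
python3 -m creep '-1 0 0 -0.004 -0.1' >/dev/null; s
```

```text
M [ 0.346  0.31  -0.038] F [-1.4  1.   7. ] mz@tcp [np.float64(-0.048), np.float64(-0.051)] perp [ 0.09  0.03 -0.05] tau7 -1.72 q [-0.13  0.02  0.7 ] yaw 2.492
M [0.514 0.244 0.05 ] F [-1.6  1.5  6.1] mz@tcp [np.float64(0.038), np.float64(0.035)] yaw 2.386
M [0.435 0.218 0.027] F [-0.6  2.3  6.3] mz@tcp [np.float64(0.021), np.float64(0.02)] yaw 2.336
M [0.414 0.172 0.054] F [-0.6  2.   6.7] mz@tcp [np.float64(0.048), np.float64(0.046)] yaw 2.286
M [0.447 0.072 0.016] F [-1.4  2.   6.1] mz@tcp [np.float64(0.003), np.float64(-0.0)] yaw 2.236
M [0.424 0.127 0.027] F [-0.4  2.   5.8] mz@tcp [np.float64(0.02), np.float64(0.018)] yaw 2.186
M [0.48  0.025 0.043] F [-0.   2.1  6.4] mz@tcp [np.float64(0.038), np.float64(0.037)] yaw 2.136
M [ 0.413 -0.006  0.04 ] F [0.2 2.4 6.8] mz@tcp [np.float64(0.035), np.float64(0.034)] yaw 2.086
M [0.489 0.027 0.055] F [-0.1  2.7  5.8] mz@tcp [np.float64(0.047), np.float64(0.045)] yaw 2.036
M [ 0.466 -0.043  0.09 ] F [0.2 2.3 5.8] mz@tcp [np.float64(0.084), np.float64(0.082)] yaw 1.986
M [ 0.438 -0.071  0.119] F [-0.1  2.1  5.7] mz@tcp [np.float64(0.111), np.float64(0.109)] yaw 1.936
M [ 0.502 -0.097  0.136] F [0.4 4.  5.9] mz@tcp [np.float64(0.124), np.float64(0.12)] yaw 1.886
M [ 0.478 -0.183  0.137] F [0.8 2.4 6.1] mz@tcp [np.float64(0.132), np.float64(0.13)] yaw 1.836
M [ 0.437 -0.202  0.125] F [1.4 2.3 5.1] mz@tcp [np.float64(0.122), np.float64(0.121)] yaw 1.786
M [ 0.444 -0.185  0.157] F [1.  2.6 5.6] mz@tcp [np.float64(0.151), np.float64(0.149)] yaw 1.736
M [ 0.474 -0.245  0.171] F [0.9 2.7 5.2] mz@tcp [np.float64(0.162), np.float64(0.159)] yaw 1.686
```

There is a clear knee at yaw of about 2.07: drag was 0.033 N m before it and 0.16 N m now. We are 0.38 rad past contact, about 0.73 mm or 7–8 N, which is right on target. Release and retract.

```bash
python3 -m creep '-1 0 0 0 0;-1 0 0 0 0;1 0 0 0 0;1 0 0 0 0;1 0 0 0 0;1 0 0 0 0;1 0 0 0 0;1 0 0 0 0'
python3 -m creep '1 0 0 0.3 0;1 0 0 0.6 0;1 0 0 1 0;1 0 0 1 0;1 -0.5 0 1 0;1 -1 0 1 0;1 -1 0 0.5 0;1 -1 0 0 0'
python3 -m creep '1 -1 0 0 0;1 -1 0 0 0;1 -1 0 0 0;1 0 0 0 0'
python3 - <<'E'
from h import *
snap('top','pics/top6.png');snap('scene','pics/scene6.png')
a=cv2.resize(cv2.imread('pics/top6.png')[115:305,130:320],(400,400),interpolation=cv2.INTER_CUBIC)
b=cv2.resize(cv2.imread('pics/scene6.png')[180:280,270:370],(390,400),interpolation=cv2.INTER_CUBIC)
cv2.imwrite('pics/c6.png',np.hstack([a,b]))
E
```

```text
time_s: 28.0
tcp_pos: [0.5672, 0.0678, 0.1008]
tcp_rot: [3.105, -0.03, 1.686]
force: [0.2, 0.0, -1.0]
width: 0.0827
finger_force: 0.0
time_s: 28.8
tcp_pos: [0.4801, 0.068, 0.2384]
tcp_rot: [3.101, -0.03, 1.685]
force: [-0.1, 0.1, -0.9]
width: 0.0917
finger_force: 0.0
time_s: 29.2
tcp_pos: [0.402, 0.0677, 0.2363]
tcp_rot: [3.106, -0.03, 1.686]
force: [0.7, 0.3, 0.2]
width: 0.0918
finger_force: 0.0
```

View pics/c6.png

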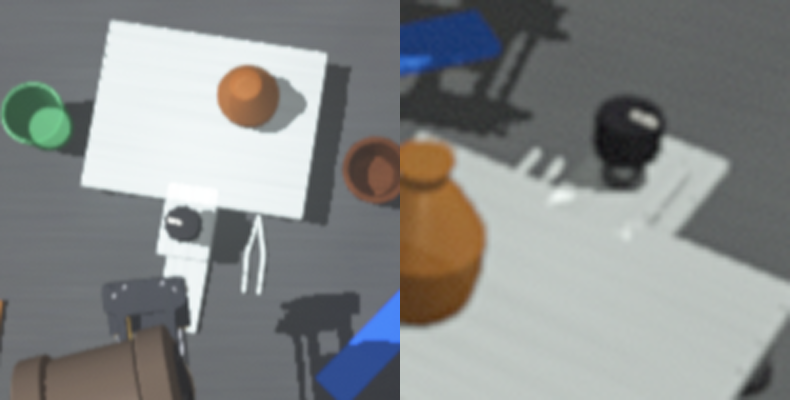

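The knob's pointer has gone clockwise from lower right to left at (175,220), about 2.5 rad, and the knob sits lower on the boss. The strip is in place, and everything else is where it was.

```bash
python3 -c "
from station import env
print(env.finish_job())"
```

```text
the job is handed in; nothing more can be done
None
```

The job is handed in at about 29 s: the strip lies flat under the whole foot, and the knob is turned about 0.38 rad past contact, an estimated 7–8 N on the strip; nothing else in the final views had moved.

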